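# Load the wire de-reeler and lock the spool with its T-bar keeper

## Robot

A 6-joint arm with a two-finger parallel gripper is mounted at the origin on the work surface. World frame = base frame: x ahead of the robot, y to its left, z up, the work surface at z = 0. Lengths are in m, angles in rad, forces in N, time in s.
With the tool pointing down it reaches from about 0.4 to 0.825 m from the base axis. Payload 7 kg.
Tool frame: the origin (TCP) lies midway between the tips of the shut fingers; the grasp point (between the pads) lies 19 mm behind it; z points along the fingers, y is the line along which they close (so a half turn about z gives the same grasp; the last joint's range is limited). The gripper opens to 88 mm and grips with 3 to 60 N. Pads are 19 mm wide; open, the fingers measure 130 mm over their backs; the gripper's body (78 mm by 193 mm) begins 47 mm behind the grasp point.
Start: joints at [-0.877, 0.359, 0.012, 0, -1.224, -0.288], TCP at [0.266, -0.62, 0.227] pointing down, gripper open.
Joint ranges: [-3.07, 3.07], [-1.43, 2.12], [-1.02, 1.25], [-3.03, 1.67], [-3.05, -0], [-3.03, 3.03]. Speed limits (rad/s): [2.39, 2.39, 3.01, 3.14, 3.14, 3.14].

## Interface

Orientations are given as [roll, pitch, yaw] about the fixed x, y, z axes, in that order (R = Rz(yaw) Ry(pitch) Rx(roll)).
In Python, from station import arm gives the robot as it stands. The module is installed in compiled form; this text tells all that it offers.
- The arm moves only by the tool carry_out, never from a script. Its argument "commands" is a list of rows, each a list of 4 numbers: the shift along the world's x, y, z in units of 50 mm (1.0 is 50 mm), then the turn about the world's z in units of 6 degrees (1.0 is 6 degrees). A call has exactly 10 rows; each row is the pose to reach, as a shift and turn from the pose commanded when the call began; what a row does not reach only later rows make up. A row lasts 1/8 s, in which the tool goes at most 62.5 mm and 10.7 degrees, less where a joint would pass 70% of its speed; a pose out of reach is approached as far as the arm can. A call with a gripper value outside its range is refused whole. "claw" is the closure, from 0 (fully open) to 1 (shut), set as the call begins (left out, the last holds). The fingers move at their own pace and stop on an object; "force" is the grip in N (left out, the last holds). Time passes only in rows, so rows that repeat a pose let the fingers close, or fill a call up. It gives the time, the measured TCP pose, the force, the opening and the grip force at its end, in the units of the state.
- arm.get_state(): the state, without advancing time (a new reading comes with each control period).
- arm.grab_frame(name): name is "scene" or "top" or "wrist"; returns a dict with "pixels" (384x512x3 uint8, red, green, blue), "fx", "fy", "cx", "cy" (pixels), "eye" and "orientation" of the camera in the world. Camera axes: x right, y down, z forward; pixel columns grow to the right and rows downward; lengths in m; the calibration is good to about 2 mm. A picture is of the moment at which its call begins. There is no depth.
- arm.job_done(): hands the job in; it is judged then, once.
Trained networks look in a picture, given as the dict that the camera call returned (one of the last four; its "shot" number tells which), for a name from the list of things; names that differ only in an ending like _2 or _b are one class to them, and where a whole thing is asked for, a point or a joint stands for the part that bears it (a point fixed in the world has none). Each returns a list of dicts, best first, with "conf" (0 to 1); they miss things now and then, are a little off and sometimes report something else, mostly with a low value. They report only what shows in the picture. A call takes as long as a camera call. They do not tell look-alikes from the thing itself.
- arm.regions_of(picture, query): "pixels" (384x512 bool, what is visible of it) and "uv" ([column, row] in pixels, amid what is visible of it).
- arm.mark_of(picture, query): "uv" ([column, row] in pixels: a listed point, or the origin of a listed thing).
The state is a dict: "t": time; "q": joint angles; "qd": joint speeds; "joint_efforts": joint torques, N m; "eef_pos": TCP position; "ee_rot": TCP orientation; "force": force on the tool from outside, world axes, zero at the start; "moment": the same for the moment, N m; "width": finger opening in m; "gripper_force": force on a finger pad.
Only numpy, scipy, OpenCV 4.12 (cv2) and the standard library are available. Lean on these libraries where they do the work, as an engineer would, in place of code of your own. Each camera call takes 0.05 s, during which the arm holds its last target. There are 200 camera calls.

## Task

Take the big spool of copper wire off its post on the three-post spool stand and slide it down the de-reeler's spindle until it is fully home on the collar, lowering it rather than letting it drop. Then take the keeper out of the punch block, pass its T-bar through the slot in the top of the spindle until the disc lies flat on top, and turn it a full quarter turn clockwise (seen from above) so that the spool is locked on. Leave the two small spools on their posts and everything else on the bench where it is.

Things in the scene. Friction and masses are not known exactly. Their poses are not given: they have to be found in the camera images.
- dereeler: Wire de-reeler, fixed: grey base plate 150 x 150 mm, 14 mm thick, with a steel collar (diameter 54 to 58 mm) on its middle and an upright hollow steel spindle, outer diameter 32 mm, that does not turn. Origin: centre of the base's underside, on the bench; z up along the spindle axis, x along the slot in the spindle's top, y across it. Nothing else but the guide rod stands round the spindle.
- guide_eye (a point): Eye at the top of the de-reeler's wire-guide rod, at x = -70, y = +70 mm of dereeler, 112 mm above the bench (top of the eye 122 mm; it reaches out to x = -80, y = +80 mm). The rod, 7 mm thick, with a 20 mm boss at its foot, stands on the base at x = -60, y = +60 mm. Keep clear of it.
- spool_seat (a point): Centre of the collar's top face on the spindle axis, 24 mm above the bench: the underside of a fully home spool is at this height. Axes as dereeler.
- slot (a point): Centre of the slot in the spindle's flat top, 73 mm above the bench; axes as dereeler. Slot 24 mm long (x), 9 mm wide (y), through a 6 mm thick top; below it a round hollow 26 mm across, 22 mm deep. Two stops inside let a bar that has passed through turn clockwise only (seen from above), a quarter turn and at most 7 degrees more; anticlockwise it is blocked.
- stand: Spool stand, fixed: plywood disc, 190 mm diameter, 18 mm thick, with three upright wooden posts, diameter 30 mm, tops 70 mm above the bench (tapered over the last 6 mm). Origin: centre of its underside, z up. The posts stand 52 mm from the centre at 0, 120 and 240 degrees from its x axis (90 mm apart); each carries one spool resting on the disc.
- big_spool: The big spool of copper wire: a full reel with black flanges 66 mm in diameter, 46 mm high, with a through bore of 36 mm, about 0.3 to 0.6 kg, nothing loose. Origin: centre of its underside, z up along the bore.
- small_spool_1: One of two small spools of copper wire, black flanges of 52 mm diameter, 36 mm high, bore 36 mm, resting on its post on the stand. To be left there. Origin: centre of its underside.
- small_spool_2: The other small spool, the same. To be left there.
- keeper: Keeper that locks a spool on the spindle, about 0.1 kg, rigid: aluminium disc, diameter 48 mm, 6 mm thick; on it a black wing grip 36 mm long (x), 12 mm thick (y), 24 mm tall; below it a 7 mm round shank and a T-bar. Origin: centre of the disc's underside, z up; x along both wing and T-bar. It starts upright in the punch block's big hole, disc on the block's top, turned at any angle.
- keeper_bar (a point): Centre of the keeper's T-bar, 11.5 mm below the disc's underside. The bar is 21 mm long (x), 6 mm wide (y), 5 mm high, with a narrower 2 mm lead below it (lowest point 16 mm under the disc). When the disc rests on the spindle's top it overlaps the spool, whose top is 3 mm lower, and the bar lies 3 mm below the underside of the slotted top, free to turn.
- punch_block: Wooden punch block, heavy, fixed: 124 mm (x) by 80 mm (y), 36 mm high. Origin: centre of its underside. The keeper's hole, 29 mm wide and 26 mm deep, is at x = -24, y = 0 mm. Five steel punches stand in it at x = +34 to +52 mm, their heads up to 86 mm above the bench.
- file_pot: Terracotta pot of files, 72 mm across at its rim, 95 mm high, handles reaching to about 170 mm above the bench, standing loose. Leave alone. Origin: centre of its underside.
- bench_block: Steel bench block, 70 x 70 x 20 mm, lying loose. Leave alone. Origin: centre of its underside.
- mallet: Rawhide mallet lying loose, head 54 mm thick and 95 mm wide at its +x end, 290 mm long. Leave alone. Origin: on the bench under the handle.
- hammer: Chasing hammer lying loose, 240 mm long, head at its +x end, 30 mm thick. Leave alone. Origin: on the bench under the handle.
- pliers: Pliers lying loose, 150 mm long, 16 mm thick. Leave alone. Origin: on the bench under the pivot.
- doming_block: Brass doming block, a 50 mm cube with round hollows, standing loose. Leave alone. Origin: centre of its underside.
- pickle_bowl: Small copper bowl, 90 mm across, 40 mm high, standing loose. Leave alone. Origin: centre of its underside.
There are look-alikes about, which are no part of the job. Leave any turquoise look-alike of the stand alone. Leave any blue or green look-alike of the keeper alone.

How it is judged:
By the outcome, as a careful person would: the job done as asked, in the order asked, and still so for the second after the job is handed in, with the robot touching nothing.
It also fails if it takes over 64 s, if anything falls off the work surface, if the arm or the gripper's body presses on something with over 40 N, if the wrist force passes 120 N, or if a joint passes its speed limit or range.

## Working session

There is one attempt and no reset: what is moved stays moved. The work goes in short steps, Python scripts to look and compute and a tool call to move; the robot and the scene stay as the last step left them, time stands still between calls to the robot, and variables do not carry over. Pictures are saved under pics/ and viewed, at most 10 in all, crops included, and the job is handed in when it is done.

Besides the shell and the picture viewer there is one more tool, called after ">>>" by a JSON object that holds its "name" and its "arguments". carry_out: Moves the arm, as the interface text tells. Its arguments: {"type":"object","properties":{"commands":{"type":"array","items":{"type":"array","items":{"type":"number"}}},"claw":{"type":"number"},"force":{"type":"number"}},"required":["commands"]}

```bash
mkdir -p pics; cat > h.py <<'E'
import numpy as np, cv2
from station import arm
from scipy.spatial.transform import Rotation as R
def rot(p):
    o=np.array(p['orientation'],float)
    if o.shape==(3,3): return o
    return R.from_euler('xyz',o).as_matrix() if o.size==3 else R.from_quat(o).as_matrix()
def ray(p,uv,z):
    d=rot(p)@np.array([(uv[0]-p['cx'])/p['fx'],(uv[1]-p['cy'])/p['fy'],1.]); e=np.array(p['eye'])
    return e+d*(z-e[2])/d[2]
def proj(p,X):
    c=rot(p).T@(np.array(X)-np.array(p['eye'])); return np.array([p['cx']+p['fx']*c[0]/c[2],p['cy']+p['fy']*c[1]/c[2]])
def save(p,n,box=None,s=1):
    im=cv2.cvtColor(p['pixels'],cv2.COLOR_RGB2BGR)
    if box: im=im[box[1]:box[3],box[0]:box[2]]
    cv2.imwrite('pics/'+n+'.png',cv2.resize(im,None,fx=s,fy=s,interpolation=cv2.INTER_CUBIC))
E
python3 - <<'E'
from h import *
np.set_printoptions(precision=3,suppress=True)
P={n:arm.grab_frame(n) for n in('top','scene')}
z=dict(dereeler=0,slot=.073,spool_seat=.024,stand=0,big_spool=.018,small_spool_1=.018,keeper=.036,punch_block=0,guide_eye=.112,keeper_bar=.0245)
for n,p in P.items():
    print(n,p['fx'],np.array(p['eye']),p['orientation'],p['shot'])
    for q in z:
        for m in arm.mark_of(p,q)[:4]: print(q,round(m['conf'],2),np.array(m['uv']),ray(p,m['uv'],z[q])[:2])
im=np.vstack([P['top']['pixels'],P['scene']['pixels']])
save(P['top'],'top',None,1.5); save(P['scene'],'scene',None,1.5)
E
```

```text
top 374.01349208077903 [ 0.388 -0.007  1.189] [-3.005 -0.014 -1.556] 1
dereeler 0.65 [253.1 198.5] [ 0.538 -0.012]
slot 0.7 [250.3 191.3] [ 0.551 -0.003]
spool_seat 0.95 [249.9 198. ] [ 0.537 -0.002]
stand 0.66 [344.  216.4] [ 0.485 -0.304]
stand 0.66 [344.8 290.7] [ 0.254 -0.302]
big_spool 0.59 [330.1 215.6] [ 0.486 -0.255]
small_spool_1 0.49 [353.5 233.7] [ 0.43  -0.328]
small_spool_1 0.49 [363.  201.8] [ 0.531 -0.36 ]
keeper 0.77 [118.2 225.2] [0.445 0.4  ]
keeper 0.73 [153.  261.2] [0.338 0.288]
keeper 0.69 [164.  219.1] [0.465 0.261]
keeper 0.21 [411.2 232.6] [ 0.436 -0.502]
punch_block 0.66 [161.5 216.5] [0.476 0.277]
guide_eye 0.97 [221.  178.1] [0.583 0.083]
keeper_bar 0.71 [116.3 231.6] [0.425 0.408]
keeper_bar 0.65 [158.5 261.6] [0.336 0.274]
keeper_bar 0.63 [168.1 222.5] [0.456 0.25 ]
scene 399.555012388011 [0.996 0.561 1.198] [-2.534 -0.002  2.426] 2
dereeler 0.71 [244.7 212. ] [ 0.523 -0.006]
slot 0.85 [241.6 206.9] [0.547 0.007]
slot 0.65 [251.2 169.8] [ 0.42 -0.09]
spool_seat 0.81 [241.6 214.4] [0.547 0.006]
stand 0.72 [201.8 154.6] [ 0.479 -0.314]
stand 0.67 [248.8 127.5] [ 0.246 -0.303]
big_spool 0.64 [209.  162.2] [ 0.488 -0.253]
big_spool 0.49 [307.  211.3] [0.365 0.142]
small_spool_1 0.69 [190.3 152.6] [ 0.514 -0.338]
small_spool_1 0.4 [204.4 145.1] [ 0.45  -0.333]
keeper 0.73 [344.1 237.1] [0.354 0.298]
keeper 0.69 [363.3 317.6] [0.511 0.509]
keeper 0.54 [315.5 244.2] [0.443 0.254]
keeper 0.53 [355.5 279.8] [0.439 0.419]
punch_block 0.78 [310.8 260.3] [0.48  0.275]
guide_eye 0.87 [246.2 223.5] [0.591 0.082]
guide_eye 0.43 [311.7 259.1] [0.524 0.301]
keeper_bar 0.59 [312.7 246.4] [0.451 0.251]
keeper_bar 0.55 [339.7 235. ] [0.353 0.28 ]
keeper_bar 0.54 [352.9 281. ] [0.443 0.415]
keeper_bar 0.3 [306.8 258.4] [0.496 0.268]
```

View pics/top.png

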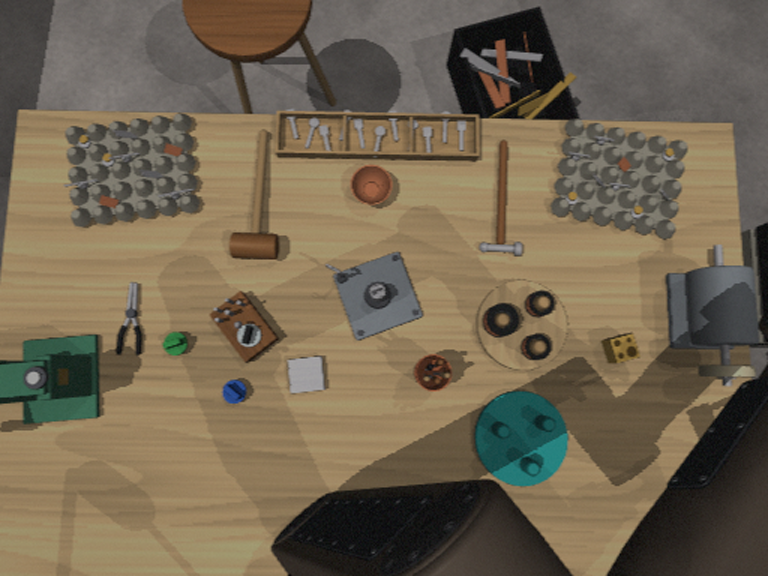

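View pics/scene.png

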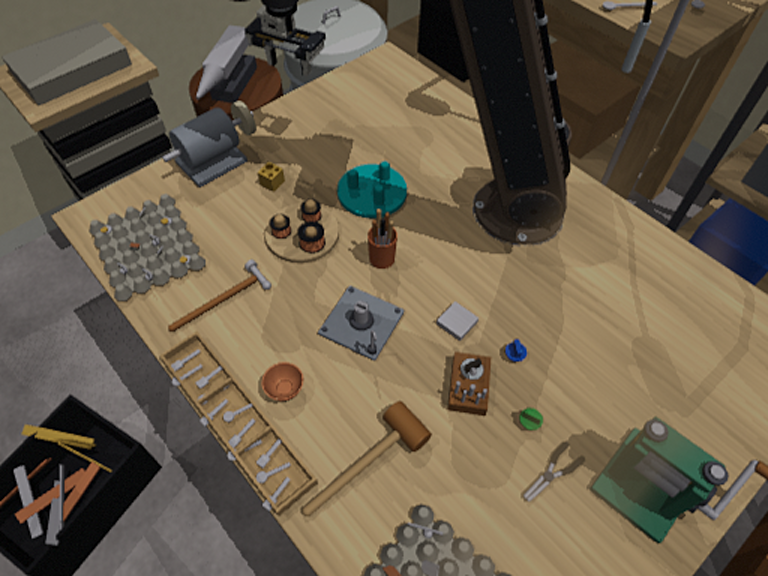

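The top picture (1.5x) shows:
- **Big spool:** at (502,320) on the plywood stand. The small spools are at (541,303) and (537,346), and the turquoise stand at (521,438) is empty.
- **Keeper:** the silver one is in the block at (248,333). The blue look-alike is at (234,391) and the green one at (176,343).
- **De-reeler:** spindle at (378,292), guide eye at upper left.
- **Pot of files:** at (433,372).

I choose the big spool at (502,320) and the silver keeper at (248,333). I'll move above the stand to check from close by.

```bash
python3 - <<'E'
from h import *
np.set_printoptions(precision=3,suppress=True)
s=arm.get_state(); print(s['t'],s['eef_pos'],s['ee_rot']); M=R.from_euler('xyz',s['ee_rot']).as_matrix(); print(M[:,1])
p=arm.grab_frame('wrist'); e=np.array(p['eye']); print(M.T@(e-np.array(s['eef_pos'])), p['fx'],p['cx'],p['cy']); print(M.T@rot(p))
E
```

```text
1.1 [ 0.266 -0.62   0.227] [ 3.142 -0.    -2.736]
[-0.395  0.919  0.   ]
[ 0.065 -0.001 -0.158] 313.9119301854937 261.3876589070836 191.1829775496968
[[-0.    -0.97  -0.245]
 [ 1.    -0.    -0.001]
 [ 0.001 -0.245  0.97 ]]
```

>>> {"name": "carry_out", "arguments": {"commands": [[0.55,0.9,0,1.4],[1.1,1.8,0,2.8],[1.65,2.7,0,4.2],[2.2,3.6,0,5.6],[2.75,4.5,0,7],[3.3,5.4,0,8.4],[3.85,6.3,0,9.8],[4.42,7.2,0,11.1],[4.42,7.2,0,11.1],[4.42,7.2,0,11.1]], "claw": 0}}

```text
t: 2.4
eef_pos: [0.4875, -0.26, 0.2266]
ee_rot: [3.142, -0.0, -1.573]
force: [-0.6, -0.3, 0.3]
width: 0.0874
gripper_force: 0.0
```

```bash
python3 - <<'E'
from h import *
np.set_printoptions(precision=4,suppress=True)
s=arm.get_state(); print(s['t'],s['eef_pos'],np.degrees(s['ee_rot']),s['q'],s['force'])
p=arm.grab_frame('wrist'); save(p,'w1',None,1.4)
for q,z in (('big_spool',.018),('small_spool_1',.018),('stand',0)):
    for m in arm.mark_of(p,q)[:3]: print(q,round(m['conf'],2),np.array(m['uv']),ray(p,m['uv'],z)[:2])
for q,z in (('big_spool',.064),('small_spool_1',.054)):
    for m in arm.regions_of(p,q)[:3]:
        c=max(cv2.findContours(m['pixels'].astype(np.uint8),0,1)[0],key=len)[:,0]
        W=np.array([ray(p,u,z)[:2] for u in c]); print(q,m['conf'],m['uv'],W.min(0),W.max(0))
E
```

```text
2.4 [ 0.4875 -0.26    0.2266] [179.995   -0.0034 -90.136 ] [-0.1353  0.1577 -0.2606  0.0001 -1.1526  0.1329] [-0.6162 -0.2903  0.2737]
big_spool 0.71 [258.5 168.5] [ 0.4922 -0.2611]
big_spool 0.18 [ 47.3 160.3] [ 0.7407 -0.2716]
small_spool_1 0.91 [308.8 105.9] [ 0.4351 -0.3325]
small_spool_1 0.77 [227.5  95.5] [ 0.5265 -0.344 ]
stand 0.87 [261.4 124. ] [ 0.4886 -0.312 ]
stand 0.61 [454.9 131.1] [ 0.2552 -0.303 ]
big_spool 0.91 [272.9, 173.3] [ 0.4598 -0.2955] [ 0.5248 -0.2264]
big_spool 0.53 [227.7, 294.0] [ 0.4953 -0.1347] [ 0.5602 -0.1102]
small_spool_1 0.85 [314.6, 90.3] [ 0.4128 -0.3568] [ 0.4666 -0.3057]
small_spool_1 0.58 [213.5, 106.5] [ 0.501  -0.3674] [ 0.5535 -0.3161]
small_spool_1 0.39 [245.7, 173.4] [ 0.4589 -0.2945] [ 0.526  -0.2222]
```

View pics/w1.png

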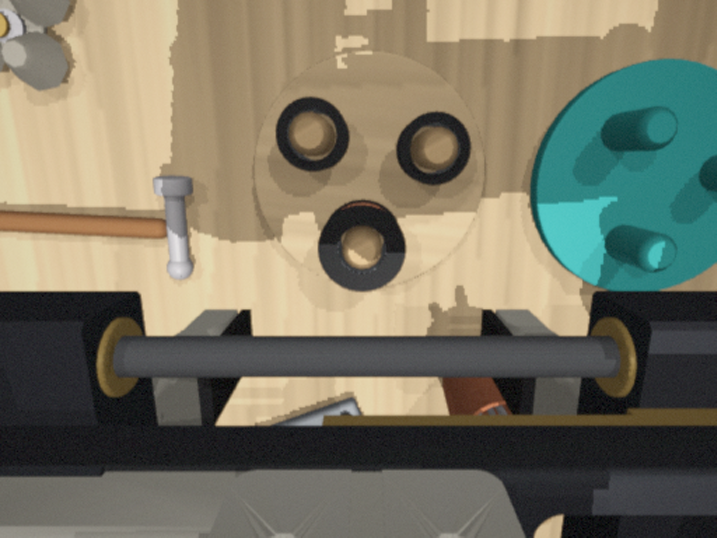

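The wrist view (1.4x) confirms the big spool, with a black flange about 66 mm across, at (361,246). The small spools are at (312,133) and (434,148). I'm descending with the fingers tangential to the stand.

>>> {"name": "carry_out", "arguments": {"commands": [[0.1,0,-0.6,-1],[0.1,0,-1.3,-1],[0.1,0,-2.0,-1],[0.1,0,-2.6,-1],[0.1,0,-3.1,-1],[0.1,0,-3.5,-1],[0.1,0,-3.8,-1],[0.1,0,-4.0,-1],[0.1,0,-4.05,-1],[0.1,0,-4.05,-1]]}}

```text
t: 3.95
eef_pos: [0.4927, -0.2603, 0.0244]
ee_rot: [-3.141, -0.0, -1.678]
force: [-0.4, 0.5, 0.4]
width: 0.0876
gripper_force: 0.0
```

>>> {"name": "carry_out", "arguments": {"commands": [[0,0,0,0],[0,0,0,0],[0,0,0,0],[0,0,0,0],[0,0,0,0],[0,0,0,0],[0,0,0,0],[0,0,0,0],[0,0,0,0],[0,0,0,0]], "claw": 1, "force": 35}}

```text
t: 5.2
eef_pos: [0.492, -0.2601, 0.0243]
ee_rot: [3.141, -0.0, -1.678]
force: [-2.8, 0.6, 5.4]
width: 0.0664
gripper_force: 35.0
```

>>> {"name": "carry_out", "arguments": {"commands": [[0,0,0.1,0],[0,0,0.3,0],[0,0,0.6,0],[0,0,0.9,0],[0,0,1.2,0],[0,0,1.5,0],[0,0,1.8,0],[0,0,2.1,0],[0,0,2.3,0],[0,0,2.3,0]]}}

```text
t: 6.45
eef_pos: [0.4929, -0.2602, 0.1399]
ee_rot: [-3.14, -0.0, -1.678]
force: [0.4, 0.2, -4.0]
width: 0.0665
gripper_force: 35.0
```

```bash
python3 - <<'E'
from h import *
np.set_printoptions(precision=4,suppress=True)
s=arm.get_state(); print(s['t'],s['eef_pos'],np.degrees(s['ee_rot']),s['force'],s['moment'],s['width'],s['gripper_force'])
for n in ('top','scene'):
    p=arm.grab_frame(n)
    for q,z in (('slot',.073),('spool_seat',.024),('dereeler',0),('guide_eye',.112)):
        for m in arm.mark_of(p,q)[:1]: print(n,q,round(m['conf'],2),np.array(m['uv']),ray(p,m['uv'],z)[:2])
    for m in arm.regions_of(p,'dereeler')[:1]:
        msk=m['pixels'].astype(np.uint8)
        c=max(cv2.findContours(msk,0,1)[0],key=len)[:,0]
        W=np.array([ray(p,u,.014)[:2] for u in c],np.float32); h=cv2.convexHull(W)
        print('hull',cv2.minAreaRect(h), np.round(cv2.approxPolyDP(h,.02,True)[:,0],3).tolist())
p=arm.grab_frame('top')
u=proj(p,[.54,0,.03]).astype(int); save(p,'t2',(u[0]-45,u[1]-40,u[0]+45,u[1]+40),7)
E
```

```text
6.45 [ 0.4929 -0.2602  0.1399] [-179.9135   -0.0041  -96.145 ] [ 0.408   0.2459 -3.9564] [-0.0004  0.0934 -0.0162] 0.06650380848144771 34.99754809308797
top slot 0.72 [253.1 193.6] [ 0.5439 -0.0117]
top spool_seat 0.72 [249.6 200.5] [ 0.5288 -0.0013]
top dereeler 0.8 [249.4 198.8] [ 0.5371 -0.0005]
top guide_eye 0.64 [221.2 178.9] [0.5803 0.0823]
hull ((0.5310137867927551, 0.025299016386270523), (0.15266576409339905, 0.08791342377662659), 21.211774826049805) [[0.6119999885559082, 0.014999999664723873], [0.5879999995231628, 0.08399999886751175], [0.4490000009536743, 0.03400000184774399], [0.5, -0.02199999988079071]]
scene slot 0.73 [246.7 224.2] [0.577 0.068]
scene spool_seat 0.79 [241.4 210.5] [ 0.5371 -0.0067]
scene dereeler 0.7 [241.5 211.4] [ 0.5298 -0.0152]
scene guide_eye 0.71 [245.9 221.7] [0.5876 0.0767]
hull ((0.5440475940704346, -0.0039192065596580505), (0.15507613122463226, 0.1547873467206955), 21.536340713500977) [[0.5, -0.09799999743700027], [0.6389999985694885, -0.041999999433755875], [0.5860000252723694, 0.09000000357627869], [0.45100000500679016, 0.03500000014901161]]
```

View pics/t2.png

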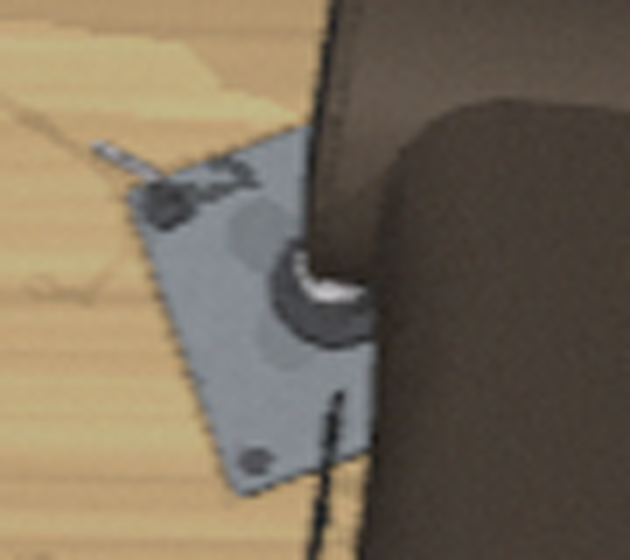

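The crop shows the de-reeler partly hidden behind the arm. The guide boss is at upper left (165,205), and the collar edge and spindle are near (330,290). The base centre is about (0.543, -0.004) and its yaw about -69°. I'm going close, high and offset, for the fine look.

>>> {"name": "carry_out", "arguments": {"commands": [[0.1,0.5,0.4,0],[0.3,1.2,0.8,-0.5],[0.5,2.0,1.2,-1],[0.7,2.9,1.5,-1.5],[0.9,3.8,1.7,-2],[1.1,4.6,1.7,-2.5],[1.2,5.3,1.7,-3],[1.3,5.7,1.7,-3],[1.3,5.86,1.7,-3],[1.3,5.86,1.7,-3]]}}

```text
t: 8.35
eef_pos: [0.5572, 0.0327, 0.2239]
ee_rot: [3.141, -0.0, -1.991]
force: [0.1, -0.4, -3.8]
width: 0.0667
gripper_force: 35.0
```

```bash
python3 - <<'E'
from h import *
np.set_printoptions(precision=4,suppress=True)
s=arm.get_state(); print(s['t'],s['eef_pos'],np.degrees(s['ee_rot']),s['force'],s['width'],s['q'])
p=arm.grab_frame('wrist'); save(p,'w2',None,1.5)
for q,z in (('slot',.073),('spool_seat',.024),('dereeler',0),('guide_eye',.112),('big_spool',s['eef_pos'][2]-.006)):
    for m in arm.mark_of(p,q)[:1]: print(q,round(m['conf'],2),np.array(m['uv']),ray(p,m['uv'],z)[:2])
E
```

```text
8.35 [0.5572 0.0327 0.2239] [ 179.9824   -0.0206 -114.1033] [ 0.0869 -0.3868 -3.8116] 0.06674966222718046 [ 0.4094  0.1694 -0.2524  0.     -1.1494 -0.8301]
spool_seat 0.79 [257.3 132.4] [ 0.545  -0.0092]
dereeler 0.78 [259.2 132.9] [ 0.5441 -0.0065]
guide_eye 0.68 [259.8 250. ] [0.5841 0.0857]
big_spool 0.93 [259.5 234. ] [0.5597 0.0325]
```

View pics/w2.png

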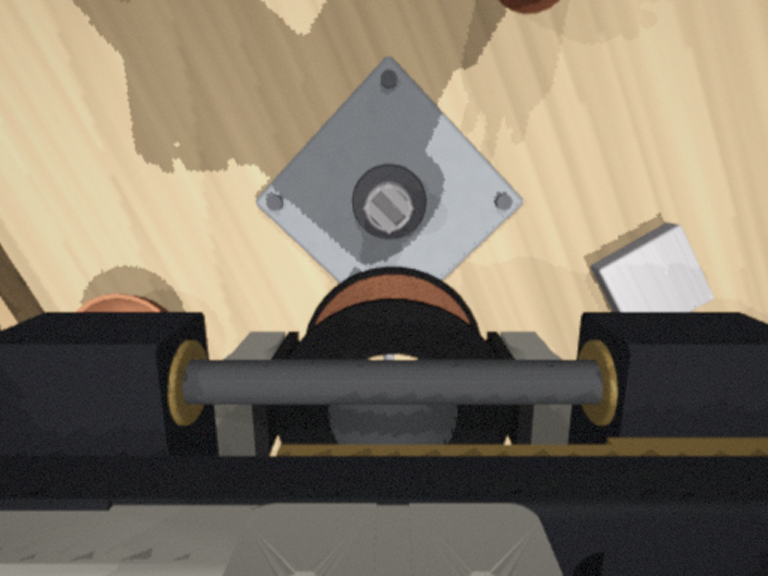

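The wrist view (1.5x) shows the spindle top with its slot at (389,206), the collar round (389,201), and the base corners at (257,203), (522,203) and (389,57). The held spool's front rim is at (389,268).

```bash
cat > m.py <<'E'
from h import *
np.set_printoptions(precision=4,suppress=True)
s=arm.get_state(); p=arm.grab_frame('wrist'); T=np.array(s['eef_pos']); M=R.from_euler('xyz',s['ee_rot']).as_matrix()
g=cv2.cvtColor(p['pixels'],cv2.COLOR_RGB2GRAY).astype(int)
def tool(u,z): return (M.T@(ray(p,u,z)-T))[:2]*1000
L,Rr,Tp=[ray(p,np.array(c)/1.5,.014)[:2] for c in((257,203),(522,203),(389,57))]
c=(L+Rr)/2; d=L-Tp; print('centre',c,tool([c_/1.5 for c_ in(389.5,203)],.014),'edge angles',np.degrees(np.arctan2(*(L-Tp)[::-1])),np.degrees(np.arctan2(*(Rr-Tp)[::-1])),np.linalg.norm(L-Tp),np.linalg.norm(Rr-Tp))
# spindle top: bright blob
win=np.zeros_like(g,np.uint8); cv2.circle(win,(259,136),21,1,-1)
print(g[110:165:2,259]); print(g[138,232:290:2])
print('spindle row prof', g[136,236:284])
# spool rim: fit circle on underside plane
pts=[]
for u in range(225,296,5):
    col=g[:,u]
    for v in range(165,215):
        if col[v]<45 and col[v+1]<45: pts.append((u,v)); break
print(pts)
X=np.array([tool(q,T[2]-.0063) for q in pts])
from scipy.optimize import least_squares
r=least_squares(lambda a:np.hypot(X[:,0]-a[0],X[:,1]-a[1])-33,[0,0],loss='soft_l1'); print('spool in tool mm',r.x,r.fun)
save(p,'w3',(215,95,305,185),6)
E
python3 m.py
```

```text
centre [ 0.5445 -0.0051] [39.205  -3.4512] edge angles 21.168590756721986 110.49110743106836 0.1455001018470514 0.1457654489897505
[ 61  76  75  72  73  80 131 165 161 157 161 149 118 116 118 119 117 119
 142 155 156 165 160  84  60 102 105 108]
[125 117  75  74  72  95 164 160 156 151 123 118 123 121 115 119 135 158
 155 157 162 155  77  65  66  62  89 112 114]
spindle row prof [ 76  75  75  72  74  71  77  93 137 164 167 156 153 141 123 117 118 119
 120 121 121 119 116 116 119 129 140 151 158 161 160 156 156 157 155 159
 165 160 124  83  64  65  67  68  61  62  62  59]
[(225, 191), (230, 187), (235, 184), (240, 182), (245, 181), (250, 180), (255, 179), (260, 179), (265, 179), (270, 179), (275, 180), (280, 182), (285, 183), (290, 186), (295, 189)]
spool in tool mm [-2.2979 -1.4223] [-0.2807  0.0416  0.2346  0.2138 -0.0792 -0.144   0.0197 -0.1396 -0.0806
  0.1953  0.1501 -0.1894  0.232  -0.0933 -0.1105]
```

View pics/w3.png

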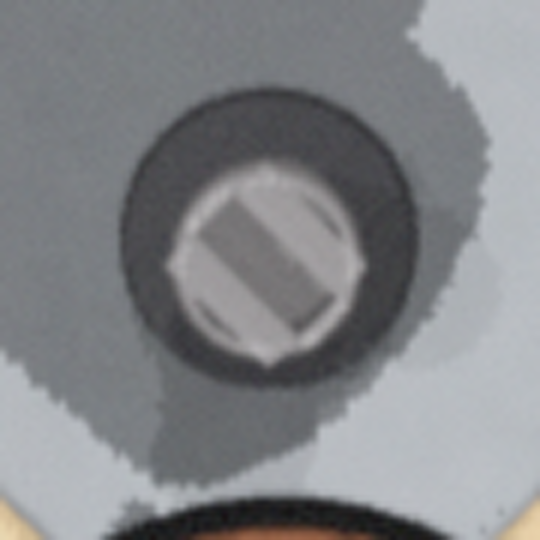

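>>> {"name": "carry_out", "arguments": {"commands": [[0.02,0.04,-0.2,0],[0.05,0.1,-0.5,0],[0.09,0.2,-0.8,0],[0.09,0.2,-1.1,0],[0.09,0.2,-1.3,0],[0.09,0.2,-1.45,0],[0.09,0.2,-1.5,0],[0.09,0.2,-1.5,0],[0.09,0.2,-1.5,0],[0.09,0.2,-1.5,0]]}}

```text
t: 9.95
eef_pos: [0.5621, 0.0429, 0.1495]
ee_rot: [-3.141, 0.001, -1.992]
force: [0.3, -0.5, -3.7]
width: 0.0664
gripper_force: 35.0
```

```bash
python3 - <<'E'
from h import *
np.set_printoptions(precision=4,suppress=True)
s=arm.get_state(); p=arm.grab_frame('wrist'); T=np.array(s['eef_pos']); M=R.from_euler('xyz',s['ee_rot']).as_matrix()
print(T,np.degrees(s['ee_rot']))
for q,z in (('slot',.073),('spool_seat',.024)):
    for m in arm.mark_of(p,q)[:1]: print(q,round(m['conf'],2),np.array(m['uv']),(M.T@(ray(p,m['uv'],z)-T))[:2]*1000)
for z in(.014,.024,.073): 
  e=np.array([.5445,-.0051,z]); print(z,proj(p,e))
save(p,'w4',(170,40,350,175),4.4)
E
```

```text
[0.5621 0.0429 0.1495] [-179.9705    0.0303 -114.1492]
slot 0.73 [259.8 131.6] [51.3993 -2.4976]
spool_seat 0.97 [256.9 129.1] [50.6778 -5.3573]
0.014 [259.1031 128.0955]
0.024 [259.0082 128.6588]
0.073 [258.4283 132.1017]
```

View pics/w4.png

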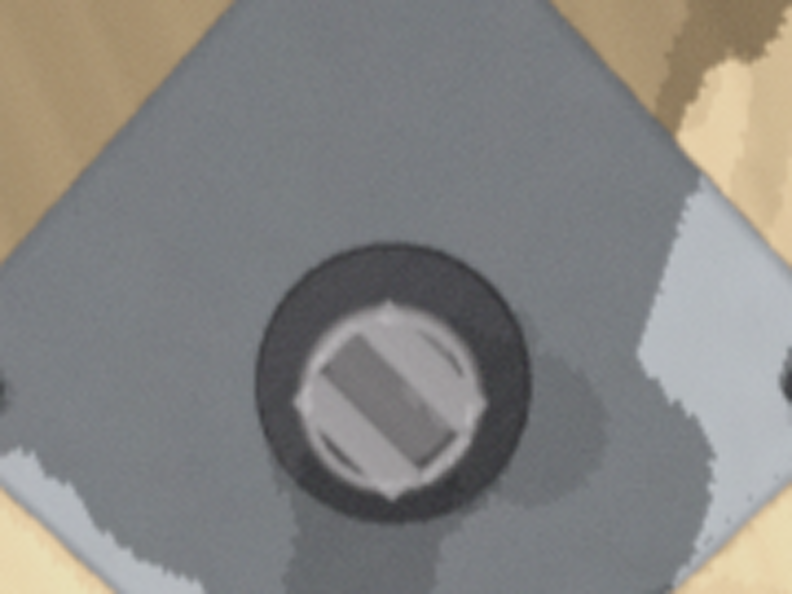

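The spindle top is at (390,401) in this crop, which is pixel (258.7,131.1). The collar is concentric with it, and the slot runs from (335,352) to (436,450). Relative to the held spool, that means a shift of (-20.4, -50.2) mm.

>>> {"name": "carry_out", "arguments": {"commands": [[-0.05,-0.12,0,0],[-0.15,-0.37,0,0],[-0.26,-0.64,0,0],[-0.35,-0.86,0,0],[-0.4,-0.98,-0.2,0],[-0.41,-1.0,-0.5,0],[-0.41,-1.0,-0.8,0],[-0.41,-1.0,-1.05,0],[-0.41,-1.0,-1.2,0],[-0.41,-1.0,-1.2,0]]}}

```text
t: 11.35
eef_pos: [0.5411, -0.0071, 0.0883]
ee_rot: [3.141, -0.001, -1.992]
force: [1.0, -0.4, -3.5]
width: 0.0664
gripper_force: 35.0
```

>>> {"name": "carry_out", "arguments": {"commands": [[0,0,-0.04,0],[0,0,-0.08,0],[0,0,-0.12,0],[0,0,-0.16,0],[0,0,-0.2,0],[0,0,-0.24,0],[0,0,-0.28,0],[0,0,-0.3,0],[0,0,-0.3,0],[0,0,-0.3,0]]}}

```text
t: 12.6
eef_pos: [0.5415, -0.0071, 0.0741]
ee_rot: [-3.141, 0.0, -1.992]
force: [-0.4, 0.2, -4.2]
width: 0.0662
gripper_force: 35.0
```

It's on the spindle, 5 mm past the top with no force. Lowering on.

>>> {"name": "carry_out", "arguments": {"commands": [[0,0,-0.08,0],[0,0,-0.18,0],[0,0,-0.28,0],[0,0,-0.38,0],[0,0,-0.48,0],[0,0,-0.58,0],[0,0,-0.67,0],[0,0,-0.74,0],[0,0,-0.78,0],[0,0,-0.78,0]]}}

```text
t: 13.85
eef_pos: [0.5414, -0.0072, 0.035]
ee_rot: [3.142, -0.0, -1.992]
force: [-1.0, -0.5, -3.1]
width: 0.0666
gripper_force: 35.0
```

>>> {"name": "carry_out", "arguments": {"commands": [[0,0,-0.02,0],[0,0,-0.04,0],[0,0,-0.06,0],[0,0,-0.07,0],[0,0,-0.08,0],[0,0,-0.09,0],[0,0,-0.1,0],[0,0,-0.11,0],[0,0,-0.11,0],[0,0,-0.11,0]]}}

```text
t: 15.1
eef_pos: [0.5415, -0.0072, 0.0304]
ee_rot: [-3.141, 0.0, -1.992]
force: [-3.8, 0.9, 7.4]
width: 0.0662
gripper_force: 35.0
```

Contact at the expected height. Releasing and rising.

>>> {"name": "carry_out", "arguments": {"commands": [[0,0,0,0],[0,0,0,0],[0,0,0,0],[0,0,0,0],[0,0,0,0],[0,0,0,0],[0,0,0.2,0],[0,0,0.6,0],[0,0,1.2,0],[0,0,2.0,0]], "claw": 0}}

```text
t: 16.35
eef_pos: [0.5409, -0.0074, 0.1306]
ee_rot: [3.141, -0.001, -1.992]
force: [1.1, -0.1, -0.2]
width: 0.0875
gripper_force: 0.0
```

>>> {"name": "carry_out", "arguments": {"commands": [[0,0,0.9,0],[0,0.2,1.6,0],[-0.3,1.0,1.8,0],[-0.6,2.0,1.8,0],[-0.9,3.0,1.8,0],[-1.2,4.0,1.8,0],[-1.5,4.8,1.8,0],[-1.72,5.24,1.8,0],[-1.72,5.24,1.8,0],[-1.72,5.24,1.8,0]], "claw": 0}}

```text
t: 17.6
eef_pos: [0.4554, 0.2545, 0.22]
ee_rot: [-3.141, 0.0, -1.992]
force: [1.0, -0.6, 0.4]
width: 0.0877
gripper_force: 0.0
```

```bash
python3 - <<'E'
from h import *
np.set_printoptions(precision=4,suppress=True)
s=arm.get_state(); p=arm.grab_frame('wrist'); T=np.array(s['eef_pos']); M=R.from_euler('xyz',s['ee_rot']).as_matrix()
print(s['t'],T,np.degrees(s['ee_rot']),s['q'],p['shot'])
for q,z in (('keeper',.036),('punch_block',0)):
    for m in arm.mark_of(p,q)[:3]: print(q,round(m['conf'],2),np.array(m['uv']),ray(p,m['uv'],z)[:2])
u=proj(p,[.453,.256,.05]).astype(int); print(u); save(p,'w5',(u[0]-75,u[1]-65,u[0]+75,u[1]+65),4.6); print(u[0]-75,u[1]-65)
np.savez('w5.npz',**{k:p[k] for k in('pixels','fx','fy','cx','cy','eye','orientation')})
E
```

```text
17.6 [0.4554 0.2545 0.22  ] [-179.9907    0.0163 -114.1328] [ 0.8861  0.1103 -0.3327  0.0001 -1.1275 -1.3073] 11
keeper 0.94 [364.5 150.2] [0.3441 0.277 ]
keeper 0.84 [325.1 267.5] [0.4343 0.3903]
keeper 0.71 [262.8 173.7] [0.4558 0.2555]
punch_block 0.76 [255.1 182.8] [0.4718 0.2684]
[265 175]
190 110
```

View pics/w5.png

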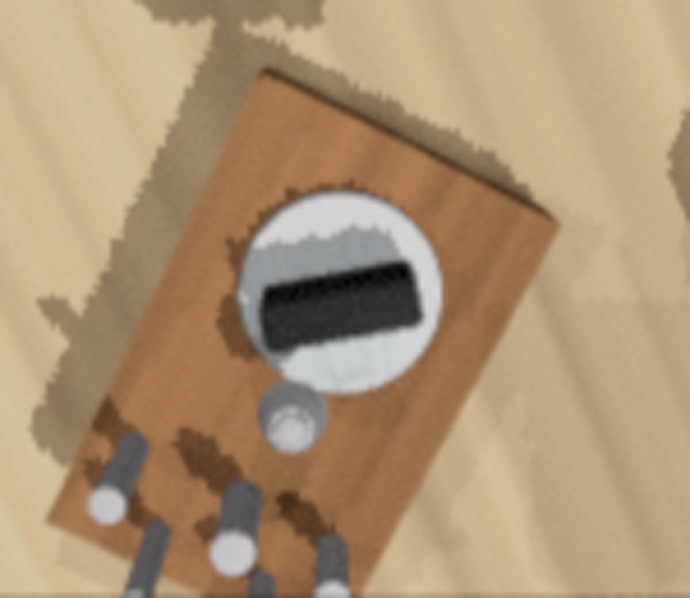

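The crop shows the silver keeper with its disc centred at (340,292). Its black wing runs from (265,320) to (415,292). There is a short thick metal peg close by at (292,418), and the punches are at (107,500), (232,550) and (332,590). I'll offset the grasp along the wing, away from the peg.

```bash
python3 - <<'E'
from h import *
np.set_printoptions(precision=4,suppress=True)
p=dict(np.load('w5.npz')); f=lambda x,y,z: ray(p,(x/4.6+190,y/4.6+110),z)[:2]
print('disc',f(340,292,.042), 'r',np.linalg.norm(f(238,292,.042)-f(442,292,.042)))
a,b=f(268,350,.066),f(421,322,.066); c,d=f(262,290,.045),f(408,262,.045)
for v in (b-a,d-c): print(np.linalg.norm(v),np.degrees(np.arctan2(v[1],v[0])))
w=(b-a)/np.linalg.norm(b-a)
for n,x,y,z in(('peg base',292,400,.036),('peg top',290,430,.055),('p2',243,487,.036),('p2top',232,552,.086),('p1top',107,505,.086),('p3top',332,590,.086)): 
    q=f(x,y,z); r=q-f(340,292,.042); print(n,q,'along wing',r@w*1000,'across',(r@[-w[1],w[0]])*1000)
e=f(268,70,.036)-f(50,520,.036); print('block x len',np.linalg.norm(e),np.degrees(np.arctan2(*e[::-1])))
E
```

```text
disc [0.4541 0.2547] r 0.048326639181476845
0.03449171972779444 166.4779879527224
0.03481883113940866 166.85756302840554
peg base [0.4763 0.2756] along wing -16.69197875463409 across -25.501343738775546
peg top [0.4771 0.2775] along wing -17.073340447429622 across -27.55095713798235
p2 [0.4968 0.291 ] along wing -32.997930770631335 across -45.32823494624238
p2top [0.4954 0.2893] along wing -32.03750840361712 across -43.33379926150369
p1top [0.5152 0.2687] along wing -56.15953770627419 across -27.929336420722578
p3top [0.4793 0.3061] along wing -12.463758737864286 across -55.936109087161235
block x len 0.12394238207502298 -140.94804465647837
```

>>> {"name": "carry_out", "arguments": {"commands": [[0,0,-0.1,1.65],[0,0,-0.3,3.3],[-0.05,0,-0.6,4.95],[-0.1,0,-0.9,6.6],[-0.13,0.03,-1.2,8.25],[-0.13,0.03,-1.4,9.9],[-0.13,0.03,-1.6,11.6],[-0.13,0.03,-1.8,13.3],[-0.13,0.03,-1.9,15.0],[-0.13,0.03,-1.9,16.8]], "claw": 0.68}}

```text
t: 19.0
eef_pos: [0.4491, 0.2554, 0.1241]
ee_rot: [3.141, 0.0, -0.229]
force: [-0.2, 0.3, -0.3]
width: 0.0282
gripper_force: 0.0
```

>>> {"name": "carry_out", "arguments": {"commands": [[0,0,0,0],[0,0,-0.1,0],[0,0,-0.3,0],[0,0,-0.5,0],[0,0,-0.75,0],[0,0,-1.0,0],[0,0,-1.2,0],[0,0,-1.2,0],[0,0,-1.2,0],[0,0,-1.2,0]]}}

```text
t: 20.25
eef_pos: [0.4492, 0.2566, 0.065]
ee_rot: [-3.141, -0.001, -0.234]
force: [0.2, -0.4, -0.4]
width: 0.028
gripper_force: 0.0
```

```bash
python3 - <<'E'
from h import *
np.set_printoptions(precision=4,suppress=True)
s=arm.get_state(); p=arm.grab_frame('wrist'); T=np.array(s['eef_pos']); print(s['t'],T,np.degrees(s['ee_rot']),s['width'],s['force'])
save(p,'w6',(120,140,400,350),2.8)
E
```

```text
20.25 [0.4492 0.2566 0.065 ] [-179.9519   -0.0294  -13.4026] 0.02796619235849204 [ 0.1724 -0.4471 -0.4093]
```

View pics/w6.png

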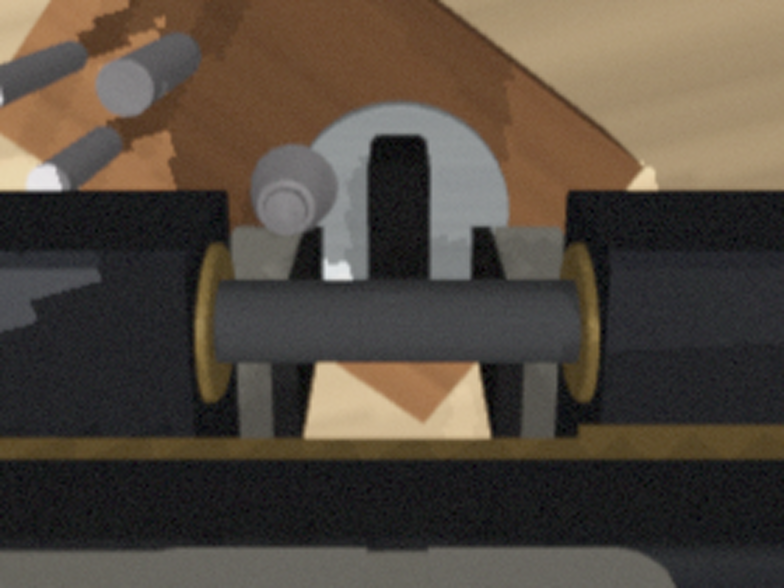

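The wing (398,205) is centred between the fingers and aligned with them. The peg at (292,190) sits just in front of the left finger. I'll stay above it with the tips at z = 52 mm and close.

>>> {"name": "carry_out", "arguments": {"commands": [[-0.04,0.01,-0.1,0],[-0.04,0.01,-0.2,0],[-0.04,0.01,-0.26,0],[-0.04,0.01,-0.26,0],[-0.04,0.01,-0.26,0],[-0.04,0.01,-0.26,0],[-0.04,0.01,-0.26,0],[-0.04,0.01,-0.26,0],[-0.04,0.01,-0.26,0],[-0.04,0.01,-0.26,0]], "claw": 0.68}}

```text
t: 21.55
eef_pos: [0.4469, 0.2568, 0.0516]
ee_rot: [3.142, 0.0, -0.234]
force: [0.3, 0.1, 0.8]
width: 0.0281
gripper_force: 0.0
```

>>> {"name": "carry_out", "arguments": {"commands": [[0,0,0,0],[0,0,0,0],[0,0,0,0],[0,0,0,0],[0,0,0,0],[0,0,0,0],[0,0,0,0],[0,0,0,0],[0,0,0,0],[0,0,0,0]], "claw": 1, "force": 30}}

```text
t: 22.8
eef_pos: [0.4469, 0.2568, 0.0516]
ee_rot: [3.142, 0.0, -0.234]
force: [0.5, -0.5, 0.6]
width: 0.012
gripper_force: 30.0
```

>>> {"name": "carry_out", "arguments": {"commands": [[0,0,0.1,0],[0,0,0.25,0],[0,0,0.5,0],[0,0,0.8,0],[0,0,1.2,0],[0,0,1.6,0],[0,0,2.1,0],[0,0,2.5,0],[0,0,2.8,0],[0,0,2.8,0]]}}

```text
t: 24.05
eef_pos: [0.4474, 0.2573, 0.193]
ee_rot: [-3.139, -0.001, -0.234]
force: [0.5, -0.1, -0.0]
width: 0.0119
gripper_force: 30.0
```

>>> {"name": "carry_out", "arguments": {"commands": [[0.1,-0.3,0,-0.5],[0.3,-0.9,0,-1.5],[0.5,-1.5,0,-2.7],[0.75,-2.2,0,-4.0],[1.0,-2.9,0,-5.3],[1.2,-3.5,0,-6.6],[1.4,-4.0,-0.1,-7.9],[1.51,-4.25,-0.3,-8.9],[1.51,-4.25,-0.56,-9.3],[1.51,-4.25,-0.56,-9.3]]}}

```text
t: 25.3
eef_pos: [0.5211, 0.043, 0.1618]
ee_rot: [3.138, 0.0, -1.21]
force: [-0.2, 0.6, 0.5]
width: 0.0114
gripper_force: 30.0
```

```bash
python3 - <<'E'
from h import *
np.set_printoptions(precision=4,suppress=True)
s=arm.get_state(); p=arm.grab_frame('wrist'); T=np.array(s['eef_pos']); print(s['t'],T,np.degrees(s['ee_rot']),s['width'],s['q'])
for q,z in (('slot',.073),('keeper',T[2]-.0156),('keeper_bar',T[2]-.0271)):
    for m in arm.mark_of(p,q)[:1]: print(q,round(m['conf'],2),np.array(m['uv']),ray(p,m['uv'],z)[:2])
save(p,'w7',(170,60,350,195),4.4)
np.savez('w7.npz',T=T,M=R.from_euler('xyz',s['ee_rot']).as_matrix(),**{k:p[k] for k in('pixels','fx','fy','cx','cy','eye','orientation')})
E
```

```text
25.3 [0.5211 0.043  0.1618] [179.7734   0.0001 -69.3274] 0.011355683171194623 [ 0.4576  0.1655 -0.4099 -0.0005 -0.9993 -0.0965]
slot 0.9 [253.4 128.8] [ 0.5465 -0.0049]
keeper 0.64 [257.2 125.9] [ 0.5449 -0.011 ]
keeper_bar 0.98 [259.9 210.9] [0.5253 0.0372]
```

View pics/w7.png

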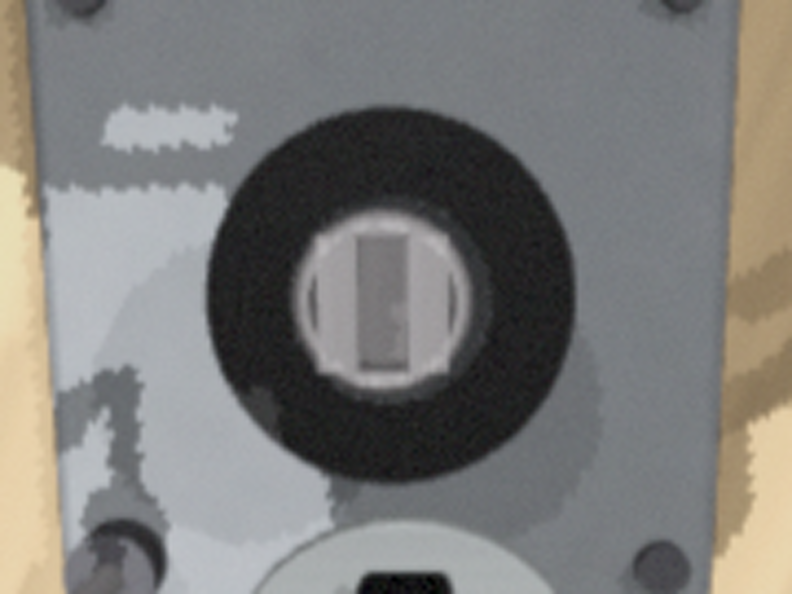

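The spool is home: its flange is centred at (390,295) and concentric with the spindle top at (383,299). The slot is upright in the picture at (383,302). The keeper's disc front edge is at (403,520) and its wing at x = 357–452. I've now used all ten pictures, so I continue numerically.

```bash
cat > n.py <<'E'
from h import *
import sys
from scipy.optimize import least_squares
np.set_printoptions(precision=2,suppress=True,linewidth=160)
p=dict(np.load(sys.argv[1])); T,M=p['T'],p['M']
g=cv2.GaussianBlur(cv2.cvtColor(p['pixels'],cv2.COLOR_RGB2GRAY).astype(np.float32),(0,0),.7)
tool=lambda u,z:(M.T@(ray(p,u,z)-T))[:2]*1000
def sub(a,k): # subpixel extremum
    return k+0.5*(a[k-1]-a[k+1])/(a[k-1]-2*a[k]+a[k+1]) if 0<k<len(a)-1 else k
su,sv=[float(x) for x in sys.argv[2:4]]
E=[]
for v in range(int(sv-10),int(sv+11)):
    d=np.gradient(g[v]); a=int(su-10); b=int(su+11)
    l=d[a:int(su)+1]; r=d[int(su):b]
    E.append((tool((a+sub(-l,l.argmin()),v),.073),tool((int(su)+sub(r,r.argmax()),v),.073)))
E=np.array(E); 
for i in(0,1):
    k=np.polyfit(E[:,i,0],E[:,i,1],1); print('edge',i,'deg',np.degrees(np.arctan(k[0])),'y',E[:,i,1].mean(),'res',np.std(E[:,i,1]-np.polyval(k,E[:,i,0])))
print('slot y width',E[:,1,1].mean()-E[:,0,1].mean(),'y centre',E[:,:,1].mean())
d=np.gradient(g[:,int(su-2):int(su+3)].mean(1)); t=int(sv)-22; seg=d[t:int(sv)]; seg2=d[int(sv):int(sv)+22]
v0=t+sub(-seg,seg.argmin()); v1=int(sv)+sub(seg2,seg2.argmax()); print('slot end rows',v0,v1,tool((su,v0),.073),tool((su,v1),.073))
# disc arc
P=[]
for u in range(236,290,3):
    c=g[150:200,u]; d=np.gradient(c)
    vv=int(round(60+520/4.4)); k0=max(0,vv-150-8); 
    P.append((u,150+int(np.argmax(d[k0:k0+30])+k0)))
print(P)
X=np.array([tool(q,T[2]-.0156) for q in P])
r=least_squares(lambda a:np.hypot(X[:,0]-a[0],X[:,1]-a[1])-24,[7,0],loss='soft_l1',f_scale=.3); print('disc centre tool',r.x,r.fun)
for v in(194,197,200,203): 
    d=np.gradient(g[v]); a=245+d[245:262].argmin(); b=262+d[262:282].argmax(); print('wing',a,b,tool(((a+b)/2,v),T[2]+.0144))
E
python3 n.py w7.npz 257 128.4
```

```text
edge 0 deg -0.4731700556960086 y -9.458386991830658 res 0.04966387450596937
edge 1 deg -1.6274985021551711 y -0.35887191552194453 res 0.0794821113462502
slot y width 9.099515076308712 y centre -4.908629453676301
slot end rows 112.72395458817482 144.16452327370644 [65.81 -4.33] [41.94 -4.43]
[(236, 187), (239, 185), (242, 183), (245, 182), (248, 180), (251, 179), (254, 170), (257, 170), (260, 170), (263, 178), (266, 178), (269, 178), (272, 179), (275, 180), (278, 181), (281, 182), (284, 184), (287, 186)]
disc centre tool [ 6.23 -0.57] [-0.16 -0.23 -0.13 -0.37  0.07  0.12  4.81  4.59  4.47 -0.14 -0.05  0.17 -0.06 -0.16 -0.12  0.05 -0.13 -0.14]
wing 251 272 [28.56 -0.91]
wing 250 273 [27.09 -0.91]
wing 250 273 [25.61 -0.91]
wing 249 274 [24.12 -0.91]
```

>>> {"name": "carry_out", "arguments": {"commands": [[0.05,-0.1,0,0.12],[0.15,-0.35,0,0.12],[0.27,-0.65,0,0.12],[0.35,-0.83,-0.1,0.12],[0.38,-0.9,-0.3,0.12],[0.38,-0.9,-0.55,0.12],[0.38,-0.9,-0.8,0.12],[0.38,-0.9,-1.0,0.12],[0.38,-0.9,-1.05,0.12],[0.38,-0.9,-1.05,0.12]]}}

```text
t: 26.75
eef_pos: [0.5415, -0.0005, 0.111]
ee_rot: [3.141, -0.0, -1.195]
force: [0.1, 0.8, -1.1]
width: 0.0116
gripper_force: 30.0
```

```bash
python3 - <<'E'
from h import *
arm.grab_frame('top'); arm.grab_frame('top')
s=arm.get_state(); print(s['t'],np.round(s['eef_pos'],4),np.degrees(s['ee_rot']),s['force'],s['moment'],s['width'])
E
```

```text
26.85 [ 5.417e-01 -5.000e-04  1.114e-01] [-1.79962286e+02 -7.33971251e-03 -6.84693501e+01] [-0.64696494  0.39169    -0.15973195] [ 4.01820209e-02  1.30700432e-01 -7.70124290e-05] 0.011567842809109016
```

>>> {"name": "carry_out", "arguments": {"commands": [[0,0,-0.04,0],[0,0,-0.08,0],[0,0,-0.11,0],[0,0,-0.13,0],[0,0,-0.15,0],[0,0,-0.17,0],[0,0,-0.19,0],[0,0,-0.21,0],[0,0,-0.21,0],[0,0,-0.21,0]]}}

```text
t: 28.1
eef_pos: [0.5414, -0.0007, 0.1005]
ee_rot: [3.141, 0.0, -1.195]
force: [-0.4, 0.8, -0.6]
width: 0.0117
gripper_force: 30.0
```

>>> {"name": "carry_out", "arguments": {"commands": [[0,0,-0.03,0],[0,0,-0.06,0],[0,0,-0.09,0],[0,0,-0.12,0],[0,0,-0.15,0],[0,0,-0.18,0],[0,0,-0.21,0],[0,0,-0.23,0],[0,0,-0.24,0],[0,0,-0.24,0]]}}

```text
t: 29.35
eef_pos: [0.5415, -0.0007, 0.0886]
ee_rot: [-3.142, -0.0, -1.195]
force: [0.0, -0.2, -1.0]
width: 0.0117
gripper_force: 30.0
```

>>> {"name": "carry_out", "arguments": {"commands": [[0,0,-0.01,0],[0,0,-0.02,0],[0,0,-0.03,0],[0,0,-0.03,0],[0,0,-0.03,0],[0,0,-0.03,0],[0,0,-0.03,0],[0,0,-0.03,0],[0,0,-0.03,0],[0,0,-0.03,0]]}}

```text
t: 30.6
eef_pos: [0.5416, -0.0007, 0.0885]
ee_rot: [-3.141, -0.0, -1.195]
force: [-5.4, 0.6, 13.4]
width: 0.0119
gripper_force: 30.0
```

It bottomed at the expected height, so the disc is flat. Turning clockwise about the spindle axis, with the TCP path compensating the 7 mm offset.

>>> {"name": "carry_out", "arguments": {"commands": [[0.005,0.002,0.015,-0.4],[0.018,0.005,0.015,-1.3],[0.032,0.008,0.015,-2.3],[0.045,0.009,0.015,-3.3],[0.059,0.009,0.015,-4.3],[0.072,0.007,0.015,-5.3],[0.086,0.004,0.015,-6.3],[0.098,0,0.015,-7.1],[0.104,-0.002,0.015,-7.5],[0.104,-0.002,0.015,-7.5]]}}

```text
t: 31.85
eef_pos: [0.5474, -0.0007, 0.0885]
ee_rot: [-3.14, 0.001, -1.98]
force: [0.1, 0.3, 4.4]
width: 0.0119
gripper_force: 30.0
```

>>> {"name": "carry_out", "arguments": {"commands": [[0.006,-0.002,0,-0.5],[0.02,-0.011,0,-1.6],[0.032,-0.02,0,-2.7],[0.043,-0.03,0,-3.8],[0.053,-0.041,0,-4.8],[0.062,-0.054,0,-5.8],[0.069,-0.066,0,-6.8],[0.074,-0.077,0,-7.6],[0.075,-0.081,0,-8],[0.075,-0.081,0,-8]]}}

```text
t: 33.1
eef_pos: [0.5512, -0.0039, 0.0886]
ee_rot: [3.141, 0.002, -2.817]
force: [-1.7, 4.4, 6.5]
width: 0.0117
gripper_force: 30.0
```

```bash
python3 - <<'E'
from h import *
s=arm.get_state(); print(s['t'],np.round(s['eef_pos'],4),np.degrees(s['ee_rot']),s['force'],s['moment'],s['width'],s['q'])
E
```

```text
33.1 [ 0.5512 -0.0039  0.0886] [ 1.79969378e+02  1.28893137e-01 -1.61424783e+02] [-1.70555148  4.41819734  6.53168428] [1.80504831 0.62343989 0.11174681] 0.011703650478101598 [ 3.47981650e-01  2.87324679e-01 -4.42303810e-01 -6.46316833e-04
 -8.38906258e-01 -1.59414731e+00]
```

Turned by 93°. Releasing and withdrawing straight up.

>>> {"name": "carry_out", "arguments": {"commands": [[0,0,0,0],[0,0,0,0],[0,0,0,0],[0,0,0,0],[0,0,0,0],[0,0,0.2,0],[0,0,0.5,0],[0,0,1.0,0],[0,0,1.8,0],[0,0,2.6,0]], "claw": 0.6}}

```text
t: 34.35
eef_pos: [0.5504, -0.0049, 0.2203]
ee_rot: [-3.141, 0.001, -2.818]
force: [1.1, -0.2, 0.1]
width: 0.0348
gripper_force: 0.0
```

```bash
python3 - <<'E'
from h import *
np.set_printoptions(precision=4,suppress=True)
s=arm.get_state(); p=arm.grab_frame('wrist'); T=np.array(s['eef_pos']); M=R.from_euler('xyz',s['ee_rot']).as_matrix()
print(s['t'],T,np.degrees(s['ee_rot']),s['width'],s['force'])
for q,z in (('keeper',.073),('big_spool',.024)):
    for m in arm.mark_of(p,q)[:1]: print(q,round(m['conf'],2),np.array(m['uv']),ray(p,m['uv'],z)[:2])
g=cv2.cvtColor(p['pixels'],cv2.COLOR_RGB2GRAY)
u=proj(p,[.544,-.006,.085]).astype(int); print(u)
m=np.zeros_like(g); cv2.circle(m,tuple(int(x) for x in u),45,1,-1)
# disc: bright low-saturation near; wing: dark inside
b=((g>110)&(m>0)).astype(np.uint8)
c=max(cv2.findContours(b,0,1)[0],key=cv2.contourArea); h=cv2.convexHull(c)
W=np.array([ray(p,q,.079)[:2] for q in h[:,0]],np.float32); print('disc',cv2.minEnclosingCircle(W),cv2.fitEllipse(W))
inside=np.zeros_like(g); cv2.fillConvexPoly(inside,cv2.convexHull(c),1); inside=cv2.erode(inside,np.ones((3,3)))
w=((g<50)&(inside>0)).astype(np.uint8); n,l,st,_=cv2.connectedComponentsWithStats(w)
k=1+st[1:,4].argmax(); pts=np.argwhere(l==k)[:,::-1]
Wp=np.array([ray(p,q,.103)[:2] for q in pts],np.float32); r=cv2.minAreaRect(Wp); print('wing',r,len(pts))
B=cv2.boxPoints(r); print([np.degrees(np.arctan2(*(B[i+1]-B[i])[::-1])) for i in(0,1)],[np.linalg.norm(B[i+1]-B[i]) for i in (0,1)])
E
```

```text
34.35 [ 0.5504 -0.0049  0.2203] [-179.9899    0.0602 -161.4768] 0.03480067127628629 [ 1.0522 -0.2296  0.1053]
keeper 0.88 [262.5 174.4] [ 0.5463 -0.0061]
big_spool 0.86 [263.8 160.9] [ 0.5401 -0.0065]
[263 174]
disc ((0.5461423397064209, -0.00568725960329175), 0.04464559629559517) ((0.5461273193359375, -0.005713372025638819), (0.08738715201616287, 0.08895348012447357), 108.6361083984375)
wing ((0.5367985963821411, -0.00889669731259346), (0.05701885372400284, 0.0579984150826931), 73.64056396484375) 1709
[np.float32(-16.359447), np.float32(73.64051)] [np.float32(0.05799838), np.float32(0.05701887)]
```

```bash
python3 - <<'E'
from h import *
np.set_printoptions(precision=4,suppress=True)
p=arm.grab_frame('wrist'); s=arm.get_state()
g=cv2.cvtColor(p['pixels'],cv2.COLOR_RGB2GRAY); 
m=np.zeros_like(g); cv2.circle(m,(262,172),30,1,-1)
b=((g>90)&(m>0)).astype(np.uint8); n,l,st,_=cv2.connectedComponentsWithStats(b)
h=cv2.convexHull(np.argwhere(b)[:,::-1].astype(np.int32))
W=np.array([ray(p,q,.079)[:2] for q in h[:,0]],np.float32); print('disc',cv2.minEnclosingCircle(W),n,st[:,4])
m[:]=0; cv2.circle(m,(262,174),21,1,-1)
w=((g<60)&(m>0)).astype(np.uint8); n,l,st,_=cv2.connectedComponentsWithStats(w); k=1+st[1:,4].argmax()
Wp=np.array([ray(p,q,.103)[:2] for q in np.argwhere(l==k)[:,::-1]],np.float32); r=cv2.minAreaRect(Wp); B=cv2.boxPoints(r)
print(r[0],[(np.degrees(np.arctan2(*(B[i+1]-B[i])[::-1])),np.linalg.norm(B[i+1]-B[i])) for i in (0,1)],st[1:,4])
t=arm.grab_frame('top')
for q,z in (('small_spool_1',.018),('big_spool',.024),('keeper',.073),('guide_eye',.112)):
    for mm in arm.mark_of(t,q)[:3]: print(q,round(mm['conf'],2),np.array(mm['uv']),ray(t,mm['uv'],z)[:2])
E
```

```text
disc ((0.5489435791969299, -0.006143340840935707), 0.028102606534957886) 4 [195128   1379      2     99]
(0.5436934232711792, -0.007069438695907593) [(np.float32(-69.1627), np.float32(0.010704241)), (np.float32(20.83742), np.float32(0.036686253))] [466]
small_spool_1 0.53 [353.6 234.7] [ 0.427  -0.3282]
small_spool_1 0.49 [359.4 202. ] [ 0.5303 -0.3489]
big_spool 0.43 [253.6 198.5] [ 0.5353 -0.0138]
big_spool 0.32 [174.8 131.9] [0.7465 0.2423]
keeper 0.52 [252.8 190.4] [ 0.5537 -0.0107]
guide_eye 0.73 [219.6 178.7] [0.5808 0.0869]
```

```bash
python3 -c "
from station import arm
print(arm.job_done())"
```

```text
the job is handed in; nothing more can be done
None
```

I handed the job in at about 34 s: the big spool is home on the collar, and the keeper is through the slot with its disc flat. It was turned about 90° clockwise (the tool read 93°, the camera about 90°), but I didn't test the lock by pulling, and no verdict came back.

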